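# Tighten the orange-capped air fitting: finger-tight plus one flat

## Robot

A 6-joint arm with a two-finger parallel gripper is mounted at the origin on the work surface. World frame = base frame: x ahead of the robot, y to its left, z up, the work surface at z = 0. Lengths are in m, angles in rad, forces in N, time in s.
With the tool pointing down it reaches from about 0.375 to 0.975 m from the base axis. Payload 3.8 kg.
Tool frame: the origin (TCP) lies midway between the tips of the shut fingers; the grasp point (between the pads) lies 19 mm behind it; x points along the fingers, z is the direction in which the jaws open and shut, and the axes are right-handed (so a half turn about x gives the same grasp; the last joint's range is limited). The gripper opens to 88 mm and grips with 3 to 60 N. Pads are 18 mm wide; open, the fingers measure 123 mm over their backs; the gripper's body (75 mm by 187 mm) begins 45 mm behind the grasp point.
Start: joints at [-0.037, 0.264, 1.604, -0, 1.274, -0.037], TCP at [0.675, -0, 0.209] pointing down, gripper open.
Joint ranges: [-2.63, 2.63], [-0.94, 2.18], [0.31, 2.57], [-1.31, 4.45], [0, 2.66], [-2.55, 2.55]. Speed limits (rad/s): [2.57, 2.57, 3.14, 3.14, 3.14, 3.14].

## Interface

Orientations are given as a unit quaternion [w, x, y, z].
In Python, from station import manip gives the robot as it stands. The module is installed in compiled form; this text tells all that it offers.
- The arm moves only by the tool jog_arm, never from a script. Its argument "steps" is a list of rows, each an object with "slide": the shift along the tool's x, y, z each as a share of 0.025 m, from -1 to 1, a list of three; "twist": the turn about the tool's x as a share of 0.1 rad, from -1 to 1; "claw": the closure, from 0 (fully open) to 1 (shut). In form: [{"slide": [x, y, z], "twist": twist, "claw": claw}, ...]. A call has 1 to 5 rows; each row shifts and turns the commanded pose from where the row before left it, along the tool's axes as they then stand; what a row does not reach is not made up. A row lasts 1/10 s, in which the tool goes at most 50 mm and 8.59 degrees, less where a joint would pass 70% of its speed; a pose out of reach is approached as far as the arm can. A call with a number of a shift or a turn outside -1 to 1 is refused whole. A call with a gripper value outside its range is refused whole. The fingers move at their own pace and stop on an object; "force" is the grip in N (left out, the last holds). Time passes only in rows, so rows that do not move let the fingers close. It gives the time, the measured TCP pose, the force and the opening at its end, in the units of the state.
- manip.get_obs(): the state, without advancing time (a new reading comes with each control period).
- manip.snapshot(name): name is "scene" or "side" or "wrist"; returns a dict with "frame" (384x512x3 uint8, blue, green, red), "depth" (384x512 float32, m along the optical axis (not along the pixel's ray), 0 where there is no reading), "camera_matrix" (3x3 intrinsics, pixels), "extrinsics" (4x4, takes a point from camera to world coordinates); the wrist camera has in their place "mount" (4x4, takes a point from camera to tool coordinates, whose origin is the TCP and whose axes are the tool frame's). Camera axes: x right, y up, looking along -z (the intrinsics and any distortion apply to the point x, -y, -z); pixel columns grow to the right and rows downward; lengths in m; the calibration is good to about 2 mm. A picture is of the moment at which its call begins: read the wrist's pose just before it.
- manip.finish_job(): hands the job in, once; it reports no verdict.
Trained networks look in a picture, given as the dict that the camera call returned (one of the last four; its "shot" number tells which), for a name from the list of things; names that differ only in an ending like _2 or _b are one class to them, and where a whole thing is asked for, a point or a joint stands for the part that bears it (a point fixed in the world has none). Each returns a list of dicts, best first, with "confidence" (0 to 1); they miss things now and then, are a little off and sometimes report something else, mostly with a low value. They report only what shows in the picture. A call takes as long as a camera call.
- manip.regions_of(picture, target): "pixels" (384x512 bool, what is visible of it).
- manip.place_of(picture, target): "at" ([x, y, z] in m, in world coordinates, good to about 4 mm: a listed point, or the origin of a listed thing).
The state is a dict: "clock": time; "qpos": joint angles; "qvel": joint speeds; "effort": joint torques, N m; "ee_pos": TCP position; "orientation": TCP orientation; "wrist_force": force on the tool from outside, world axes, zero at the start; "ft_torque": the same for the moment, N m; "width": finger opening in m.
Only numpy, scipy, OpenCV 4.12 (cv2) and the standard library are available. Lean on these libraries where they do the work, as an engineer would, in place of code of your own. Each camera call takes 0.05 s, during which the arm holds its last target. There are 200 camera calls.

## Task

The silver compression nut under the orange cap is still loose: turn its knurled collar clockwise with the fingers until it stops (finger-tight), without shifting the wrench. Then use the wrench that sits on that nut to turn it one flat further, a sixth of a turn (60 degrees) clockwise, and let go. The blue-capped fitting is already done: leave its wrench where it is.

Things in the scene. Friction and masses are not known exactly. Their poses are not given: they have to be found in the camera images.
- orange_grip (a point): Where to grip the orange-capped nut from above: on its upright axis, 98 mm above the table, in the round knurled silver collar, 34 mm across, 74 to 112 mm above the table. Above it only the orange cap, 18 mm across, up to 124 mm; below it the wrench's round head, 54 mm across, top at 70 mm, on a fixed grey block 80 x 80 x 45 mm. z up; x along the wrench's handle (turns with the wrench).
- orange_handle (a point): Where to take the wrench of the orange-capped nut from above: in its black sleeve, 140 mm from the nut's axis, 65 mm above the table, mid-height of the level bar (14 mm wide, 9 mm thick, reaching 170 mm from the axis; nothing under it). x points outward along the bar, z up. Yellow ticks on the block mark the bar's start and its wanted end; the blue-capped fitting is the same but for its cap.
- orange_nut (a joint): Turn of the orange-capped nut relative to its wrench, rad, growing clockwise seen from above. Starts at 0.2 to 0.8; 1.5 is finger-tight, a firm stop (the red stripe on the collar then points along the handle). Turns lightly (0.06 N m), stays where left; past the stop it turns only together with the wrench.
- orange_wrench (a joint): Turn of the wrench (and the nut with it) from its start, rad: 0 at the start, growing clockwise seen from above, free up to 2.0; 1.05 is one flat (60 degrees). Stiff: 2.2 N m, about 16 N at the handle; stays where left.
- blue_wrench (a joint): The same for the wrench on the blue-capped fitting, which is already tightened; 0 at the start and to be left there.

How it is judged:
On the way:
1. the orange-capped nut is finger-tight (within 0.2 rad of its stop) with its wrench not yet turned (under 0.17 rad) (value of joint orange_nut above 1.3 rad and value of joint orange_wrench below 0.17 rad), for 0.2 s.
At the end, for the whole second after the job is handed in: The orange-capped nut is finger-tight (joint within 0.2 rad of its stop at 1.5) and its wrench stands at rest 60 degrees, give or take 12 (0.83 to 1.27 rad), clockwise of its start; the blue fitting's wrench has not been turned (under 0.17 rad) (value of joint orange_nut above 1.3 rad and value of joint orange_wrench between 0.83 and 1.27 rad and velocity of joint orange_wrench between -0.05 and 0.05 rad/s and value of joint blue_wrench below 0.17 rad); the robot touches nothing.
It fails at once if the extra turn is given by gripping the nut instead of by the wrench's handle (value of joint orange_wrench above 0.2 rad and velocity of joint orange_wrench above 0.1 rad/s and horizontal distance between the grasp point and orange_grip below 0.05 m).
It fails at once if the blue-capped fitting's wrench is turned (value of joint blue_wrench above 0.17 rad).
It also fails if it takes over 48 s, if anything falls off the work surface, if the arm or the gripper's body presses on something with over 40 N, if the wrist force passes 120 N, or if a joint passes its speed limit or range.

## Working session

There is one attempt and no reset: what is moved stays moved. The work goes in short steps, Python scripts to look and compute and a tool call to move; the robot and the scene stay as the last step left them, time stands still between calls to the robot, and variables do not carry over. Pictures are saved under pics/ and viewed, about 8 in all and at most 12, crops included, and the job is handed in when it is done.

Besides the shell and the picture viewer there is one more tool, called after "Request:" as name([rows], argument=value, ...), one row to a line, values as JSON. jog_arm: Moves the arm, as the interface text tells. Its arguments: {"type":"object","properties":{"steps":{"type":"array","items":{"type":"object","properties":{"slide":{"type":"array","items":{"type":"number","minimum":-1,"maximum":1}},"twist":{"type":"number","minimum":-1,"maximum":1},"claw":{"type":"number"}}}},"force":{"type":"number"}},"required":["steps"]}

```bash
mkdir -p pics
cat > h.py <<'E'
import numpy as np, cv2
from station import manip
def cloud(p,T=None):
    K=p["camera_matrix"];d=p["depth"];v,u=np.mgrid[:384,:512]
    P=np.stack([(u-K[0,2])/K[0,0]*d,-(v-K[1,2])/K[1,1]*d,-d,np.ones_like(d)],-1)
    return (P@(p["extrinsics"] if T is None else T).T)[...,:3]
E
python3 - <<'E'
from h import *
o=manip.get_obs();print({k:np.round(v,3) for k,v in o.items()})
for n in("scene","side"):
    p=manip.snapshot(n);cv2.imwrite(f"pics/{n}0.png",p["frame"])
    for t in("orange_grip","orange_handle"):
        print(n,t,[(round(r["confidence"],2),np.round(r["at"],3)) for r in manip.place_of(p,t)][:4])
E
```

```text
{'clock': np.float64(0.0), 'qpos': array([-0.037,  0.265,  1.605, -0.   ,  1.274, -0.037]), 'qvel': array([ 0.001, -0.   ,  0.001, -0.001, -0.   , -0.001]), 'effort': array([-1.0000e-03, -5.0211e+01, -3.5687e+01,  7.3000e-02,  2.9000e-02,
       -0.0000e+00]), 'ee_pos': array([0.674, 0.   , 0.208]), 'orientation': array([0.706, 0.   , 0.708, 0.   ]), 'wrist_force': array([-0.563,  0.402,  0.032]), 'ft_torque': array([-0.03 , -0.059,  0.035]), 'width': np.float64(0.088)}
scene orange_grip [(0.56, array([ 0.569, -0.161,  0.098]))]
scene orange_handle [(0.91, array([ 0.436, -0.214,  0.063]))]
side orange_grip [(0.58, array([ 0.568, -0.16 ,  0.101]))]
side orange_handle [(0.66, array([ 0.445, -0.216,  0.069]))]
```

Run:
```python
import cv2,numpy as np
a=cv2.imread("pics/scene0.png");b=cv2.imread("pics/side0.png")
cv2.imwrite("pics/both.png",cv2.resize(np.hstack([a,b]),(800,300)))
```

```text
(no output)
```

View pics/both.png

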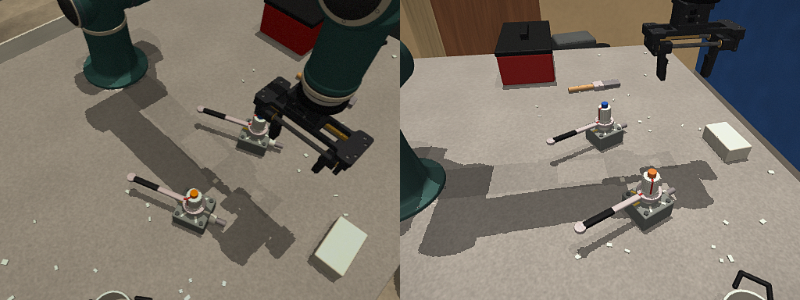

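The orange fitting is the nearer one in both views (scene ≈(195,200), side ≈(650,185)). Its handle points toward the robot and its right. The blue fitting is well to the left. I'm moving above the orange nut for a wrist look.

Request:
jog_arm([
  {"slide": [0,-0.95,-0.6],"twist": 0,"claw": 0},
  {"slide": [0,-0.95,-0.6],"twist": 0,"claw": 0},
  {"slide": [0,-0.95,-0.6],"twist": 0,"claw": 0},
  {"slide": [0,-0.95,-0.6],"twist": 0,"claw": 0},
  {"slide": [0,-0.95,-0.6],"twist": 0,"claw": 0},
])

```text
clock: 0.8
ee_pos: [0.5993, -0.1195, 0.2093]
orientation: [0.707, -0.0, 0.707, 0.0]
wrist_force: [-0.3, 0.2, 0.2]
width: 0.0879
```

Request:
jog_arm([
  {"slide": [0,-0.85,-0.6],"twist": 0,"claw": 0},
  {"slide": [0,-0.85,-0.6],"twist": 0,"claw": 0},
  {"slide": [0,0,-0.6],"twist": 0,"claw": 0},
  {"slide": [0,0,0],"twist": 0,"claw": 0},
  {"slide": [0,0,0],"twist": 0,"claw": 0},
])

```text
clock: 1.3
ee_pos: [0.5552, -0.1606, 0.2095]
orientation: [0.707, 0.0, 0.707, 0.0]
wrist_force: [0.2, 0.7, 0.4]
width: 0.0881
```

```bash
cat >> h.py <<'E'
from scipy.spatial.transform import Rotation as R
def toolT(o):
    T=np.eye(4);T[:3,:3]=R.from_quat(np.roll(o["orientation"],-1)).as_matrix();T[:3,3]=o["ee_pos"];return T
E
python3 - <<'E'
from h import *
o=manip.get_obs();print({k:np.round(o[k],3) for k in("clock","qpos","ee_pos","wrist_force")})
T=toolT(o);p=manip.snapshot("wrist");cv2.imwrite("pics/w1.png",p["frame"])
for t in("orange_grip","orange_handle"):
    print(t,[(round(r["confidence"],2),np.round(r["at"],3)) for r in manip.place_of(p,t)][:4])
C=cloud(p,T@p["mount"]); hsv=cv2.cvtColor(p["frame"],cv2.COLOR_BGR2HSV)
def cen(m,name):
    q=C[m&(p["depth"]>0)]
    if len(q):print(name,len(q),q.mean(0).round(4),q.min(0).round(3),q.max(0).round(3))
H,S,V=hsv[...,0],hsv[...,1],hsv[...,2];z=C[...,2]
cen((H>8)&(H<18)&(S>150)&(V>100)&(z>.115)&(z<.13),"cap")
cen((z>.106)&(z<.115),"collar top")
cen(((H<6)|(H>174))&(S>150)&(V>60)&(z>.07)&(z<.118),"stripe")
cen((z>.058)&(z<.074)&(V<70),"sleeve")
E
```

```text
{'clock': np.float64(1.3), 'qpos': array([-3.250e-01,  8.100e-02,  1.817e+00,  1.000e-03,  1.244e+00,
       -3.250e-01]), 'ee_pos': array([ 0.555, -0.161,  0.21 ]), 'wrist_force': array([0.171, 0.732, 0.412])}
orange_grip [(0.92, array([ 0.567, -0.16 ,  0.101]))]
orange_handle [(0.96, array([ 0.439, -0.215,  0.062]))]
cap 234 [ 0.5667 -0.1597  0.1232] [ 0.559 -0.169  0.119] [ 0.575 -0.151  0.126]
collar top 613 [ 0.5662 -0.1581  0.1111] [ 0.55  -0.178  0.106] [ 0.583 -0.143  0.115]
stripe 25 [ 0.5549 -0.1721  0.0922] [ 0.542 -0.178  0.07 ] [ 0.565 -0.167  0.113]
sleeve 638 [ 0.477  -0.2251  0.0693] [ 0.414 -0.371  0.063] [ 0.68  -0.19   0.074]
```

View pics/w1.png

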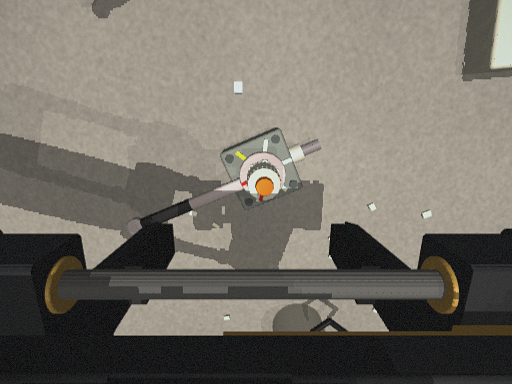

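Wrist view: orange cap at ≈(265,186), stripe below it at ≈(262,198). The handle runs to the lower left and the goal tick is at ≈(240,155). The stripe has about 62° of clockwise turn left before it lines up with the handle. Next I descend.

Request:
jog_arm([
  {"slide": [0.8,0.04,0.48],"twist": 0,"claw": 0},
  {"slide": [1,0,0],"twist": 0,"claw": 0},
  {"slide": [1,0,0],"twist": 0,"claw": 0},
  {"slide": [1,0,0],"twist": 0,"claw": 0},
  {"slide": [0.7,0,0],"twist": 0,"claw": 0},
])

```text
clock: 1.95
ee_pos: [0.5667, -0.1592, 0.0947]
orientation: [0.706, -0.0, 0.708, 0.001]
wrist_force: [0.2, -0.3, -0.6]
width: 0.088
```

Request:
jog_arm([
  {"slide": [0.6,0,0],"twist": 0,"claw": 0},
  {"slide": [0,0,0],"twist": 0,"claw": 0.5},
  {"slide": [0,0,0],"twist": 0,"claw": 0.75},
  {"slide": [0,0,0],"twist": 0,"claw": 0.75},
  {"slide": [0,0,0],"twist": 0,"claw": 0.75},
], force=15)

```text
clock: 2.45
ee_pos: [0.5681, -0.1606, 0.0833]
orientation: [0.708, -0.0, 0.706, -0.0]
wrist_force: [0.2, 0.4, -1.2]
width: 0.058
```

Request:
jog_arm([
  {"slide": [0,0,0],"twist": 0,"claw": 0.9},
  {"slide": [0,0,0],"twist": 0,"claw": 0.9},
  {"slide": [0,0,0],"twist": 0,"claw": 0.9},
  {"slide": [0,0,0],"twist": 0,"claw": 0.9},
  {"slide": [0,0,0],"twist": 0,"claw": 0.9},
], force=15)

```text
clock: 2.95
ee_pos: [0.5674, -0.1606, 0.083]
orientation: [0.707, -0.0, 0.707, -0.0]
wrist_force: [-2.6, 0.0, 5.2]
width: 0.0185
```

Run:
```python
from h import *
o=manip.get_obs();print({k:np.round(o[k],3) for k in("clock","qpos","ee_pos","width","wrist_force","ft_torque")})
a=manip.snapshot("scene")["frame"];b=manip.snapshot("side")["frame"];c=manip.snapshot("wrist")["frame"]
s=b[170:320,230:430]
cv2.imwrite("pics/g1.png",np.hstack([cv2.resize(a[200:320,160:320],(400,300)),cv2.resize(b[180:300,240:400],(400,300))]))
cv2.imwrite("pics/g1w.png",c);cv2.imwrite("pics/g1s.png",b)
```

```text
{'clock': np.float64(2.95), 'qpos': array([-0.318,  0.213,  1.913, -0.   ,  1.015, -0.318]), 'ee_pos': array([ 0.567, -0.161,  0.083]), 'width': np.float64(0.019), 'wrist_force': array([-2.608e+00,  1.000e-03,  5.238e+00]), 'ft_torque': array([-0.053,  0.244,  0.049])}
```

View pics/g1.png

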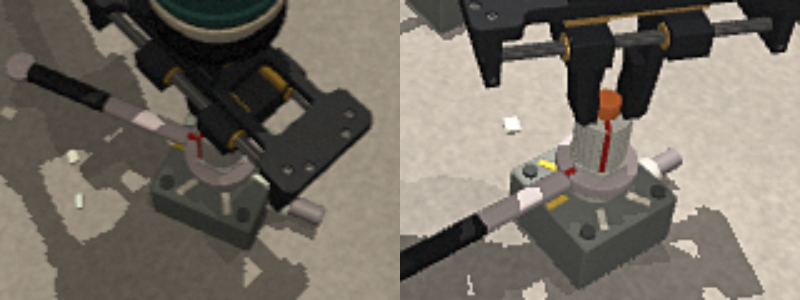

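The crop shows both fingers apparently around the cap, with the tips level with the collar's top. That disagrees with the reported TCP height of 83 mm, so I'll measure it with depth.

Run:
```python
from h import *
for n in("side","scene"):
    p=manip.snapshot(n);C=cloud(p);V=p["frame"].max(-1);hsv=cv2.cvtColor(p["frame"],cv2.COLOR_BGR2HSV)
    near=(np.hypot(C[...,0]-.567,C[...,1]+.16)<.06)&(p["depth"]>0)
    f=near&(V<60)&(C[...,2]>.072)&(C[...,2]<.15)
    for lo in np.arange(.07,.15,.01):
        q=C[f&(C[...,2]>=lo)&(C[...,2]<lo+.01)]
        if len(q):print(n,"dark",round(lo,2),len(q),q.min(0).round(3),q.max(0).round(3))
    c=near&(hsv[...,0]>8)&(hsv[...,0]<18)&(hsv[...,1]>150)&(hsv[...,2]>100)
    q=C[c];print(n,"cap",len(q),q.mean(0).round(4),q.min(0).round(3),q.max(0).round(3))
    q=C[near&(V>60)&(C[...,2]>.075)&~c];print(n,"collar",len(q),q.mean(0).round(3),q.min(0).round(3),q.max(0).round(3))
    if n=="side":cv2.imwrite("pics/s2.png",cv2.resize(p["frame"][180:280,270:400],(780,600),interpolation=cv2.INTER_CUBIC))
```

```text
side dark 0.11 59 [ 0.546 -0.173  0.111] [ 0.59 -0.16  0.12]
side dark 0.12 123 [ 0.545 -0.173  0.12 ] [ 0.59  -0.153  0.13 ]
side dark 0.13 130 [ 0.543 -0.173  0.13 ] [ 0.592 -0.153  0.14 ]
side dark 0.14 133 [ 0.543 -0.173  0.14 ] [ 0.593 -0.152  0.15 ]
side cap 97 [ 0.5689 -0.1657  0.123 ] [ 0.561 -0.179  0.112] [ 0.595 -0.155  0.204]
side collar 2260 [ 0.558 -0.182  0.246] [ 0.51  -0.22   0.075] [ 0.625 -0.128  0.425]
scene dark 0.08 1 [ 0.585 -0.156  0.083] [ 0.585 -0.156  0.083]
scene dark 0.09 1 [ 0.586 -0.159  0.094] [ 0.586 -0.159  0.094]
scene dark 0.1 4 [ 0.577 -0.174  0.101] [ 0.585 -0.163  0.109]
scene dark 0.11 8 [ 0.549 -0.175  0.112] [ 0.59  -0.165  0.118]
scene dark 0.12 15 [ 0.546 -0.171  0.121] [ 0.591 -0.158  0.129]
scene dark 0.13 7 [ 0.547 -0.171  0.131] [ 0.559 -0.161  0.138]
scene dark 0.14 3 [ 0.558 -0.165  0.14 ] [ 0.558 -0.162  0.146]<stdin>:10: RuntimeWarning: Mean of empty slice.
  ret = um.true_divide(
Traceback (most recent call last):
ValueError: zero-size array to reduction operation minimum which has no identity
```

View pics/s2.png

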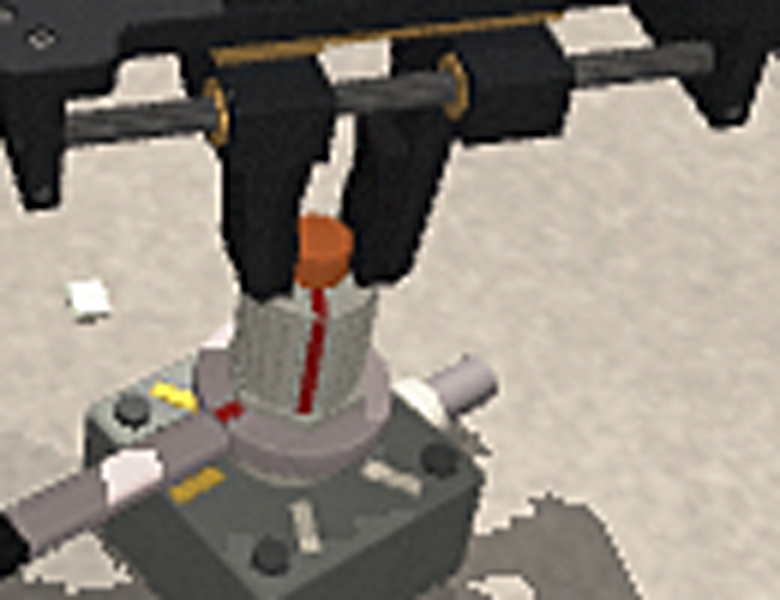

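Request:
jog_arm([
  {"slide": [0,0,0],"twist": 0,"claw": 0},
  {"slide": [0,0,0],"twist": 0,"claw": 0},
  {"slide": [0,0,0],"twist": 0,"claw": 0},
  {"slide": [0,0,0],"twist": 0,"claw": 0},
  {"slide": [0,0,0],"twist": 0,"claw": 0},
])

```text
clock: 3.7
ee_pos: [0.5657, -0.1599, 0.0807]
orientation: [0.706, 0.0, 0.708, 0.0]
wrist_force: [0.3, 0.5, -0.6]
width: 0.0552
```

Run:
```python
from h import *
o=manip.get_obs();print({k:np.round(o[k],3) for k in("clock","qpos","ee_pos","width","wrist_force","ft_torque")})
for n in("side","wrist"):
    p=manip.snapshot(n);C=cloud(p) if n=="side" else cloud(p,toolT(o)@p["mount"]);V=p["frame"].max(-1);hsv=cv2.cvtColor(p["frame"],cv2.COLOR_BGR2HSV)
    near=(np.hypot(C[...,0]-.567,C[...,1]+.16)<.075)&(p["depth"]>0)
    f=near&(V<60)&(C[...,2]>.074)&(C[...,2]<.16)
    for lo in np.arange(.07,.15,.01):
        q=C[f&(C[...,2]>=lo)&(C[...,2]<lo+.01)]
        if len(q)>5:print(n,"dark",round(lo,2),len(q),q.min(0).round(3),q.max(0).round(3))
    q=C[near&(hsv[...,0]>8)&(hsv[...,0]<18)&(hsv[...,1]>150)&(hsv[...,2]>100)&(C[...,2]<.16)]
    if len(q):print(n,"cap",len(q),np.median(q,0).round(4),q.min(0).round(3),q.max(0).round(3))
    if n=="side":a=p["frame"][170:290,260:420]
    else:b=p["frame"]
cv2.imwrite("pics/o1.png",np.hstack([cv2.resize(a,(400,300)),cv2.resize(b,(400,300))]))
```

```text
{'clock': np.float64(3.7), 'qpos': array([-0.318,  0.215,  1.915, -0.   ,  1.014, -0.318]), 'ee_pos': array([ 0.566, -0.16 ,  0.081]), 'width': np.float64(0.055), 'wrist_force': array([ 0.322,  0.47 , -0.579]), 'ft_torque': array([ 0.038, -0.012, -0.01 ])}
side dark 0.11 96 [ 0.525 -0.172  0.11 ] [ 0.608 -0.152  0.12 ]
side dark 0.12 127 [ 0.524 -0.172  0.12 ] [ 0.609 -0.153  0.13 ]
side dark 0.13 130 [ 0.523 -0.172  0.13 ] [ 0.609 -0.152  0.14 ]
side dark 0.14 125 [ 0.523 -0.172  0.14 ] [ 0.611 -0.153  0.15 ]
side cap 119 [ 0.567  -0.1657  0.1227] [ 0.559 -0.172  0.112] [ 0.576 -0.154  0.126]
wrist dark 0.1 12 [ 0.535 -0.161  0.108] [ 0.6  -0.15  0.11]
wrist dark 0.11 562 [ 0.522 -0.169  0.11 ] [ 0.608 -0.149  0.12 ]
wrist dark 0.12 814 [ 0.521 -0.168  0.12 ] [ 0.608 -0.149  0.13 ]
wrist dark 0.13 967 [ 0.52  -0.166  0.13 ] [ 0.61  -0.148  0.14 ]
wrist dark 0.14 880 [ 0.52  -0.161  0.14 ] [ 0.611 -0.148  0.15 ]
wrist cap 794 [ 0.5668 -0.1595  0.1232] [ 0.558 -0.175  0.112] [ 0.575 -0.151  0.125]
```

View pics/o1.png

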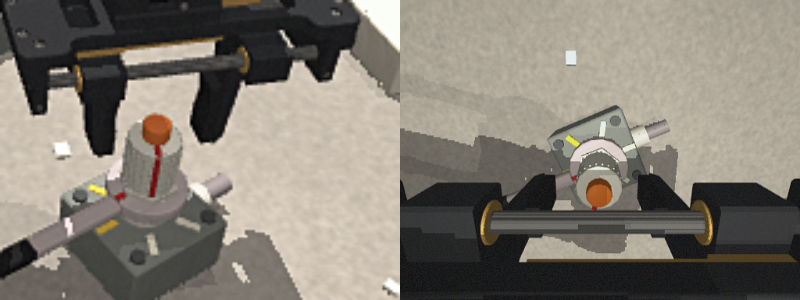

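Both cameras agree that the real fingertips are about 28 mm above the reported TCP (z≈0.109 against 0.081), so the first close landed on the cap. The cap and nut are unharmed. Before going deeper I'll check the clearance under the gripper body.

Run:
```python
from h import *
for n in("side","scene"):
    p=manip.snapshot(n);C=cloud(p)
    m=(abs(C[...,0]-.567)<.11)&(abs(C[...,1]+.16)<.06)&(p["depth"]>0)
    for lo in np.arange(.125,.24,.01):
        q=C[m&(C[...,2]>=lo)&(C[...,2]<lo+.01)]
        c=q[abs(q[:,0]-.567)<.02]
        if len(q)>5:print(n,round(lo,3),len(q),q.min(0).round(3)[:2],q.max(0).round(3)[:2],"centre",len(c),c[:,1].min().round(3) if len(c) else "", c[:,1].max().round(3) if len(c) else "")
```

```text
side 0.125 142 [ 0.52  -0.173] [ 0.613 -0.151] centre 1 -0.167 -0.167
side 0.135 132 [ 0.519 -0.172] [ 0.614 -0.152] centre 0  
side 0.145 151 [ 0.518 -0.172] [ 0.615 -0.154] centre 0  
side 0.155 69 [ 0.52  -0.173] [ 0.615 -0.154] centre 0  
side 0.165 40 [ 0.482 -0.194] [ 0.646 -0.149] centre 0  
side 0.175 294 [ 0.481 -0.196] [ 0.652 -0.126] centre 5 -0.186 -0.185
side 0.185 806 [ 0.481 -0.196] [ 0.652 -0.131] centre 160 -0.189 -0.181
side 0.195 814 [ 0.476 -0.196] [ 0.659 -0.131] centre 39 -0.18 -0.177
side 0.205 938 [ 0.473 -0.196] [ 0.659 -0.13 ] centre 134 -0.186 -0.181
side 0.215 2084 [ 0.473 -0.197] [ 0.661 -0.126] centre 182 -0.185 -0.18
side 0.225 383 [ 0.526 -0.184] [ 0.584 -0.141] centre 217 -0.184 -0.174
side 0.235 274 [ 0.526 -0.184] [ 0.585 -0.141] centre 133 -0.184 -0.173
scene 0.125 14 [ 0.52  -0.171] [ 0.573 -0.159] centre 2 -0.168 -0.159
scene 0.155 6 [ 0.524 -0.17 ] [ 0.533 -0.168] centre 0  
scene 0.175 82 [ 0.482 -0.195] [ 0.652 -0.173] centre 0  
scene 0.185 373 [ 0.482 -0.195] [ 0.653 -0.177] centre 124 -0.187 -0.179
scene 0.195 541 [ 0.476 -0.195] [ 0.659 -0.126] centre 0  
scene 0.205 415 [ 0.477 -0.195] [ 0.661 -0.127] centre 51 -0.183 -0.163
scene 0.215 1929 [ 0.473 -0.195] [ 0.661 -0.125] centre 130 -0.183 -0.138
scene 0.225 37 [ 0.531 -0.182] [ 0.584 -0.175] centre 35 -0.182 -0.175
scene 0.235 9 [ 0.579 -0.18 ] [ 0.584 -0.176] centre 9 -0.18 -0.176
```

The body's underside is at about 0.172, so the whole gripper sits 28 mm higher than reported, and another 28 mm down still clears the cap by about 20 mm. I'll aim for a reported z of about 0.052.

Request:
jog_arm([
  {"slide": [0,0,0.02],"twist": 0,"claw": 0},
  {"slide": [0,0,0],"twist": 0,"claw": 0},
  {"slide": [0.4,0,0],"twist": 0,"claw": 0},
  {"slide": [0.4,0,0],"twist": 0,"claw": 0},
  {"slide": [0.35,0,0],"twist": 0,"claw": 0},
])

```text
clock: 4.4
ee_pos: [0.5668, -0.16, 0.0516]
orientation: [0.707, 0.0, 0.708, 0.0]
wrist_force: [-0.4, -0.1, -0.0]
width: 0.0882
```

Request:
jog_arm([
  {"slide": [0,0,0],"twist": 0,"claw": 0.8},
  {"slide": [0,0,0],"twist": 0,"claw": 0.8},
  {"slide": [0,0,0],"twist": 0,"claw": 0.8},
  {"slide": [0,0,0],"twist": 0,"claw": 0.8},
  {"slide": [0,0,0],"twist": 0,"claw": 0.8},
], force=15)

```text
clock: 4.9
ee_pos: [0.5679, -0.1604, 0.0536]
orientation: [0.707, -0.0, 0.707, -0.0]
wrist_force: [0.5, -0.0, 0.3]
width: 0.0499
```

Request:
jog_arm([
  {"slide": [0,0,0],"twist": 0,"claw": 0.8},
  {"slide": [0,0,0],"twist": 0,"claw": 0.8},
  {"slide": [0,0,0],"twist": 0,"claw": 0.8},
  {"slide": [0,0,0],"twist": 0,"claw": 0.8},
], force=15)

```text
clock: 5.3
ee_pos: [0.5676, -0.1603, 0.0533]
orientation: [0.707, -0.0, 0.707, -0.0]
wrist_force: [-0.7, -0.3, 1.5]
width: 0.0331
```

Request:
jog_arm([
  {"slide": [0,0,0],"twist": 1,"claw": 0.8},
  {"slide": [0,0,0],"twist": 1,"claw": 0.8},
  {"slide": [0,0,0],"twist": 1,"claw": 0.8},
  {"slide": [0,0,0],"twist": 1,"claw": 0.8},
  {"slide": [0,0,0],"twist": 1,"claw": 0.8},
])

```text
clock: 5.8
ee_pos: [0.5678, -0.1603, 0.0533]
orientation: [0.685, 0.176, 0.685, -0.176]
wrist_force: [-0.1, 0.4, 1.1]
width: 0.0334
```

```bash
cat > st.py <<'E'
from h import *
o=manip.get_obs();print({k:np.round(o[k],3) for k in("clock","qpos","ee_pos","width","wrist_force","ft_torque")})
T=toolT(o);print("jaw angle deg",np.degrees(np.arctan2(T[1,2],T[0,2])).round(1))
E
python3 st.py
```

```text
{'clock': np.float64(5.8), 'qpos': array([-0.317,  0.248,  1.932, -0.   ,  0.961,  0.187]), 'ee_pos': array([ 0.568, -0.16 ,  0.053]), 'width': np.float64(0.033), 'wrist_force': array([-0.072,  0.375,  1.079]), 'ft_torque': array([-0.003,  0.049,  0.07 ])}
jaw angle deg -28.9
```

Request:
jog_arm([
  {"slide": [0,0,0],"twist": 1,"claw": 0.8},
  {"slide": [0,0,0],"twist": 1,"claw": 0.8},
  {"slide": [0,0,0],"twist": 1,"claw": 0.8},
  {"slide": [0,0,0],"twist": 1,"claw": 0.8},
  {"slide": [0,0,0],"twist": 0.5,"claw": 0.8},
])

```text
clock: 6.3
ee_pos: [0.5679, -0.1605, 0.0533]
orientation: [0.629, 0.324, 0.628, -0.324]
wrist_force: [0.4, -0.9, -0.4]
width: 0.0336
```

```bash
python3 st.py
```

```text
{'clock': np.float64(6.3), 'qpos': array([-0.317,  0.248,  1.932, -0.   ,  0.961,  0.636]), 'ee_pos': array([ 0.568, -0.16 ,  0.053]), 'width': np.float64(0.034), 'wrist_force': array([ 0.374, -0.86 , -0.375]), 'ft_torque': array([-0.006,  0.005,  0.079])}
jaw angle deg -54.6
```

Request:
jog_arm([
  {"slide": [0,0,0],"twist": 0.5,"claw": 0.8},
  {"slide": [0,0,0],"twist": 0.5,"claw": 0.8},
])

```text
clock: 6.5
ee_pos: [0.5679, -0.1605, 0.0533]
orientation: [0.612, 0.355, 0.611, -0.355]
wrist_force: [-0.3, 0.8, -0.1]
width: 0.0336
```

```bash
python3 st.py
```

```text
{'clock': np.float64(6.5), 'qpos': array([-0.317,  0.248,  1.932, -0.   ,  0.961,  0.734]), 'ee_pos': array([ 0.568, -0.161,  0.053]), 'width': np.float64(0.034), 'wrist_force': array([-0.304,  0.799, -0.085]), 'ft_torque': array([-0.006,  0.006,  0.419])}
jaw angle deg -60.2
```

The torque has jumped to 0.42 N·m at about 1.05 rad, as predicted for the stop. One more small push, hold, release, rise and look.

Request:
jog_arm([
  {"slide": [0,0,0],"twist": 0.4,"claw": 0.8},
  {"slide": [0,0,0],"twist": 0,"claw": 0.8},
  {"slide": [0,0,0],"twist": 0,"claw": 0.8},
  {"slide": [0,0,0],"twist": -0.3,"claw": 0},
  {"slide": [0,0,0],"twist": 0,"claw": 0},
])

```text
clock: 7.0
ee_pos: [0.5671, -0.16, 0.0528]
orientation: [0.61, 0.357, 0.611, -0.357]
wrist_force: [-0.1, -0.6, -0.8]
width: 0.0476
```

Request:
jog_arm([
  {"slide": [0,0,0],"twist": 0,"claw": 0},
  {"slide": [0,0,0],"twist": 0,"claw": 0},
  {"slide": [-0.6,0,0],"twist": 0,"claw": 0},
  {"slide": [-1,0,0],"twist": 0,"claw": 0},
  {"slide": [-1,0,0],"twist": 0,"claw": 0},
])

```text
clock: 7.5
ee_pos: [0.5672, -0.1601, 0.1193]
orientation: [0.61, 0.357, 0.61, -0.357]
wrist_force: [1.2, 0.8, -0.3]
width: 0.0869
```

Request:
jog_arm([
  {"slide": [-1,0,0],"twist": 0,"claw": 0},
  {"slide": [-1,0,0],"twist": 0,"claw": 0},
  {"slide": [0,0,0],"twist": 0,"claw": 0},
])

```text
clock: 7.8
ee_pos: [0.5707, -0.1613, 0.1739]
orientation: [0.613, 0.358, 0.607, -0.357]
wrist_force: [0.4, -0.3, 0.1]
width: 0.0878
```

```bash
cat st.py > lk.py
cat >> lk.py <<'E'
import sys
p=manip.snapshot("wrist");a=p["frame"]
C=cloud(p,T@p["mount"]);z=C[...,2];hsv=cv2.cvtColor(a,cv2.COLOR_BGR2HSV);H,S,V=[hsv[...,i] for i in range(3)]
A=np.array([.567,-.160])
for t in("orange_grip","orange_handle"):
    print(t,[(round(r["confidence"],2),np.round(r["at"],3)) for r in manip.place_of(p,t)][:3])
dx=C[...,:2]-A;r=np.hypot(dx[...,0],dx[...,1]);ok=p["depth"]>0
ang=np.degrees(np.arctan2(dx[...,1],dx[...,0]))%360
m=ok&((H<6)|(H>174))&(S>120)&(V>50)&(r<.021)&(z>.076)&(z<.118);print("stripe",m.sum(),np.median(ang[m]) if m.any() else "")
m=ok&(r>.05)&(r<.175)&(z>.055)&(z<.075);q=C[m]
if m.any():print("bar",m.sum(),"angle",np.median(ang[m]).round(1),"r",r[m].min().round(3),r[m].max().round(3),"z",np.median(z[m]).round(4))
b=manip.snapshot("side")["frame"]
cv2.imwrite(sys.argv[1],np.hstack([cv2.resize(a,(400,300)),cv2.resize(b[130:330,160:427],(400,300))]))
E
python3 lk.py pics/k1.png
```

```text
{'clock': np.float64(7.8), 'qpos': array([-0.317,  0.129,  1.831,  0.   ,  1.173,  0.743]), 'ee_pos': array([ 0.571, -0.161,  0.174]), 'width': np.float64(0.088), 'wrist_force': array([ 0.377, -0.316,  0.09 ]), 'ft_torque': array([ 0.053,  0.063, -0.013])}
jaw angle deg -60.7
orange_grip [(0.96, array([ 0.563, -0.158,  0.099]))]
orange_handle [(0.56, array([ 0.44 , -0.219,  0.062]))]
stripe 18 205.1008539356768
bar 927 angle 203.2 r 0.05 0.175 z 0.0688
```

View pics/k1.png

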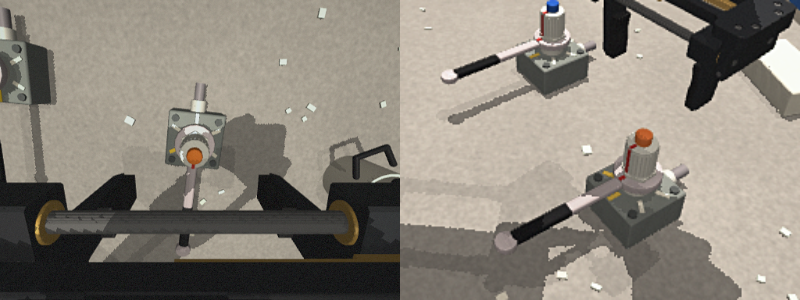

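The stripe (205°) now lines up with the bar (203°), and the wrench hasn't moved, so the nut is finger-tight. Next is the move over the handle, with jaws across the bar, plus a check on where the blue wrench lies.

Request:
jog_arm([
  {"slide": [0,0,0],"twist": 1,"claw": 0.2},
  {"slide": [0,-0.95,0],"twist": 0.07,"claw": 0.3},
  {"slide": [0,-0.95,0],"twist": 0,"claw": 0.4},
  {"slide": [0,-0.95,0],"twist": 0,"claw": 0.4},
  {"slide": [0,-0.95,-0.1],"twist": 0,"claw": 0.4},
])

```text
clock: 8.5
ee_pos: [0.4773, -0.1952, 0.166]
orientation: [0.589, 0.389, 0.591, -0.39]
wrist_force: [-0.5, -0.4, 0.1]
width: 0.0531
```

Request:
jog_arm([
  {"slide": [0.5,-0.95,0],"twist": 0,"claw": 0.4},
  {"slide": [1,-0.95,0],"twist": 0,"claw": 0.4},
  {"slide": [1,0,0],"twist": 0,"claw": 0.4},
  {"slide": [0,0,0],"twist": 0,"claw": 0.4},
  {"slide": [0,0,0],"twist": 0,"claw": 0.4},
])

```text
clock: 9.0
ee_pos: [0.4346, -0.2135, 0.1045]
orientation: [0.589, 0.39, 0.591, -0.39]
wrist_force: [0.4, -0.8, 0.6]
width: 0.0532
```

```bash
python3 lk.py pics/k2.png
python3 - <<'E'
from h import *
p=manip.snapshot("side");C=cloud(p);h=cv2.cvtColor(p["frame"],cv2.COLOR_BGR2HSV)
q=C[(h[...,0]>100)&(h[...,0]<130)&(h[...,1]>150)&(C[...,2]>.11)&(C[...,2]<.13)&(C[...,0]<.8)];print("blue cap",len(q),np.median(q,0).round(3))
B=np.median(q,0)[:2];d=C[...,:2]-B;r=np.hypot(*np.moveaxis(d,-1,0))
m=(r>.05)&(r<.18)&(C[...,2]>.058)&(C[...,2]<.074)&(C[...,1]>-.06);print(m.sum(),C[m].min(0).round(3),C[m].max(0).round(3),np.degrees(np.median(np.arctan2(d[m][:,1],d[m][:,0])%(2*np.pi))))
E
```

```text
{'clock': np.float64(9.0), 'qpos': array([-0.508, -0.003,  2.109,  0.   ,  1.039,  0.659]), 'ee_pos': array([ 0.435, -0.214,  0.104]), 'width': np.float64(0.053), 'wrist_force': array([ 0.425, -0.806,  0.589]), 'ft_torque': array([0.031, 0.011, 0.042])}
jaw angle deg -66.9
orange_grip []
orange_handle [(0.83, array([ 0.439, -0.218,  0.063]))]
stripe 131 204.18700213652167
bar 3209 angle 203.2 r 0.05 0.175 z 0.0688
blue cap 7 [0.256 0.498 0.119]
177 [0.201 0.495 0.058] [0.401 0.51  0.074] 1.8323910726025139
```

View pics/k2.png

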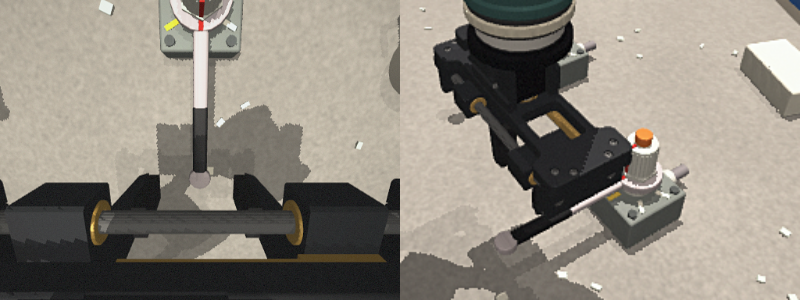

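The bar runs straight up the picture at column ≈200 and the jaws straddle it; the sleeve runs from (200,105) to (200,180). The blue fitting sits at roughly (0.53,0.10), about 0.1 m clear of the sweep. I'm descending and gripping the sleeve.

Request:
jog_arm([
  {"slide": [1,0.1,0.12],"twist": 0,"claw": 0.4},
  {"slide": [1,0,0],"twist": 0,"claw": 0.4},
  {"slide": [0.8,0,0],"twist": 0,"claw": 0.4},
  {"slide": [0.5,0,0],"twist": 0,"claw": 0.4},
  {"slide": [0,0,0],"twist": 0,"claw": 0.7},
], force=30)

```text
clock: 9.75
ee_pos: [0.438, -0.2152, 0.0218]
orientation: [0.589, 0.389, 0.591, -0.39]
wrist_force: [-0.7, -0.3, -0.3]
width: 0.0467
```

Request:
jog_arm([
  {"slide": [0,0,0],"twist": 0,"claw": 0.95},
  {"slide": [0,0,0],"twist": 0,"claw": 0.95},
  {"slide": [0,0,0],"twist": 0,"claw": 0.95},
  {"slide": [0,0,0],"twist": 0,"claw": 0.95},
  {"slide": [0,0,0],"twist": 0,"claw": 0.95},
], force=40)

```text
clock: 10.25
ee_pos: [0.4391, -0.2149, 0.0238]
orientation: [0.59, 0.39, 0.59, -0.389]
wrist_force: [-0.9, 4.9, 4.6]
width: 0.0132
```

```bash
python3 st.py
```

```text
{'clock': np.float64(10.25), 'qpos': array([-5.070e-01,  1.120e-01,  2.161e+00,  2.000e-03,  8.690e-01,
        6.590e-01]), 'ee_pos': array([ 0.439, -0.215,  0.024]), 'width': np.float64(0.013), 'wrist_force': array([-0.941,  4.942,  4.627]), 'ft_torque': array([ 0.8  ,  0.246, -0.088])}
jaw angle deg -66.9
```

Request:
jog_arm([
  {"slide": [0,0.007,-0.28],"twist": 0.5,"claw": 0.95},
  {"slide": [0,0.007,-0.28],"twist": 0.5,"claw": 0.95},
  {"slide": [0,0.007,-0.28],"twist": 0.5,"claw": 0.95},
  {"slide": [0,0.007,-0.28],"twist": 0.5,"claw": 0.95},
  {"slide": [0,0.007,-0.28],"twist": 0.5,"claw": 0.95},
])

```text
clock: 10.75
ee_pos: [0.4305, -0.1859, 0.024]
orientation: [0.54, 0.459, 0.535, -0.461]
wrist_force: [-0.6, -13.4, -4.4]
width: 0.0133
```

```bash
cat >> st.py <<'E'
d=o["ee_pos"][:2]-np.array([.5675,-.160]);print("tcp bar angle",np.degrees(np.arctan2(d[1],d[0]))%360,"r",np.hypot(*d))
E
python3 st.py
```

```text
{'clock': np.float64(10.75), 'qpos': array([-0.457,  0.072,  2.206, -0.007,  0.858,  0.964]), 'ee_pos': array([ 0.43 , -0.186,  0.024]), 'width': np.float64(0.013), 'wrist_force': array([ -0.645, -13.42 ,  -4.427]), 'ft_torque': array([-1.818,  0.217,  0.407])}
jaw angle deg -81.1
tcp bar angle 190.7012571359295 r 0.13942811113755896
```

Request:
jog_arm([
  {"slide": [0,0.007,-0.28],"twist": 0.5,"claw": 0.95},
  {"slide": [0,0.007,-0.28],"twist": 0.5,"claw": 0.95},
  {"slide": [0,0.007,-0.28],"twist": 0.5,"claw": 0.95},
  {"slide": [0,0.007,-0.28],"twist": 0.5,"claw": 0.95},
  {"slide": [0,0.007,-0.28],"twist": 0.5,"claw": 0.95},
])

```text
clock: 11.25
ee_pos: [0.4285, -0.1506, 0.0239]
orientation: [-0.477, -0.522, -0.474, 0.525]
wrist_force: [-4.0, -13.2, -0.1]
width: 0.0134
```

Request:
jog_arm([
  {"slide": [0,0.007,-0.28],"twist": 0.5,"claw": 0.95},
  {"slide": [0,0.007,-0.28],"twist": 0.5,"claw": 0.95},
  {"slide": [0,0.007,-0.28],"twist": 0.5,"claw": 0.95},
  {"slide": [0,0.007,-0.28],"twist": 0.5,"claw": 0.95},
  {"slide": [0,0.007,-0.28],"twist": 0.5,"claw": 0.95},
])

```text
clock: 11.75
ee_pos: [0.4354, -0.1162, 0.0239]
orientation: [-0.408, -0.577, -0.405, 0.58]
wrist_force: [-6.2, -12.4, 3.2]
width: 0.0131
```

```bash
python3 st.py
```

```text
{'clock': np.float64(11.75), 'qpos': array([-0.311,  0.041,  2.239, -0.007,  0.861,  1.609]), 'ee_pos': array([ 0.435, -0.116,  0.024]), 'width': np.float64(0.013), 'wrist_force': array([ -6.224, -12.397,   3.235]), 'ft_torque': array([-1.708,  0.907,  0.339])}
jaw angle deg -109.8
tcp bar angle 161.63518889661174 r 0.1391601673364889
```

Request:
jog_arm([
  {"slide": [0,0.007,-0.28],"twist": 0.5,"claw": 0.95},
  {"slide": [0,0.007,-0.28],"twist": 0.5,"claw": 0.95},
  {"slide": [0,0.007,-0.28],"twist": 0.5,"claw": 0.95},
  {"slide": [0,0.007,-0.28],"twist": 0.5,"claw": 0.95},
  {"slide": [0,0.007,-0.28],"twist": 0.5,"claw": 0.95},
])

```text
clock: 12.25
ee_pos: [0.4506, -0.0847, 0.0238]
orientation: [-0.332, -0.623, -0.33, 0.626]
wrist_force: [-8.2, -12.4, 7.8]
width: 0.013
```

Request:
jog_arm([
  {"slide": [0,0.007,-0.28],"twist": 0.5,"claw": 0.95},
  {"slide": [0,0,0],"twist": 0,"claw": 0.95},
  {"slide": [0,0,0],"twist": 0,"claw": 0.95},
])

```text
clock: 12.55
ee_pos: [0.455, -0.0782, 0.0238]
orientation: [-0.317, -0.631, -0.315, 0.634]
wrist_force: [-5.8, -7.6, 6.0]
width: 0.0133
```

```bash
python3 st.py
```

```text
{'clock': np.float64(12.55), 'qpos': array([-0.221,  0.063,  2.216, -0.005,  0.864,  1.997]), 'ee_pos': array([ 0.455, -0.078,  0.024]), 'width': np.float64(0.013), 'wrist_force': array([-5.83 , -7.604,  6.002]), 'ft_torque': array([-0.934,  0.927,  0.136])}
jaw angle deg -126.9
tcp bar angle 143.98073471741307 r 0.13904130089902808
```

The handle has turned about 59°. I'm releasing with a partial opening and lifting straight up.

Request:
jog_arm([
  {"slide": [0,0,0],"twist": 0,"claw": 0.55},
  {"slide": [0,0,0],"twist": 0,"claw": 0.55},
  {"slide": [0,0,0],"twist": 0,"claw": 0.55},
  {"slide": [0,0,0],"twist": 0,"claw": 0.55},
  {"slide": [0,0,0],"twist": 0,"claw": 0.55},
])

```text
clock: 13.05
ee_pos: [0.4561, -0.0764, 0.023]
orientation: [0.315, 0.633, 0.315, -0.633]
wrist_force: [-0.3, 0.6, -0.3]
width: 0.0399
```

Request:
jog_arm([
  {"slide": [-0.3,0,0],"twist": 0,"claw": 0.55},
  {"slide": [-0.8,0,0],"twist": 0,"claw": 0.55},
  {"slide": [-1,0,0],"twist": 0,"claw": 0.55},
  {"slide": [-1,0,0],"twist": 0,"claw": 0.55},
  {"slide": [-1,0,0],"twist": 0,"claw": 0.55},
])

```text
clock: 13.55
ee_pos: [0.4559, -0.0764, 0.127]
orientation: [0.315, 0.633, 0.315, -0.633]
wrist_force: [0.5, -0.8, -0.4]
width: 0.0394
```

Request:
jog_arm([
  {"slide": [-1,0,0],"twist": 0,"claw": 0.55},
  {"slide": [-0.5,0,0],"twist": 0,"claw": 0.55},
  {"slide": [0,0,0],"twist": 0,"claw": 0.55},
  {"slide": [0,0,0],"twist": 0,"claw": 0.55},
])

```text
clock: 13.95
ee_pos: [0.4556, -0.0764, 0.1625]
orientation: [-0.315, -0.633, -0.315, 0.633]
wrist_force: [0.9, -0.3, -0.7]
width: 0.0398
```

```bash
python3 lk.py pics/k3.png
```

```text
{'clock': np.float64(13.95), 'qpos': array([-0.22 , -0.111,  2.094,  0.   ,  1.158,  1.997]), 'ee_pos': array([ 0.456, -0.076,  0.163]), 'width': np.float64(0.04), 'wrist_force': array([ 0.946, -0.322, -0.742]), 'ft_torque': array([0.085, 0.104, 0.069])}
jaw angle deg -127.0
orange_grip [(0.72, array([ 0.567, -0.155,  0.096]))]
orange_handle [(0.61, array([ 0.458, -0.08 ,  0.063]))]
stripe 101 147.25992332582385
bar 1989 angle 144.2 r 0.05 0.175 z 0.0688
```

View pics/k3.png

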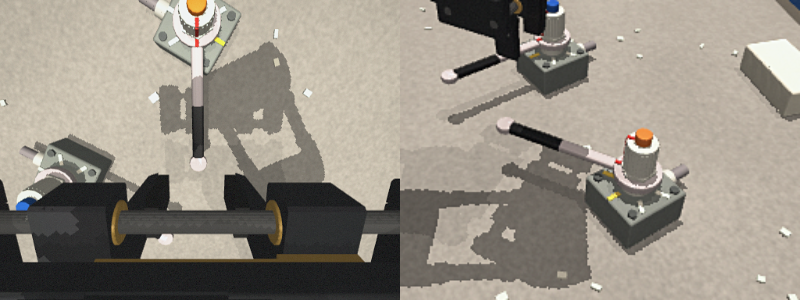

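The bar is now at 144.2° (turned 59.0°, 1.03 rad), the stripe points along the handle, and the blue wrench looks unmoved. The gripper is clear, with its tips at about 0.19 m. Handing in.

```bash
python3 -c "
from station import manip
print(manip.finish_job())"
```

```text
the job is handed in; nothing more can be done
None
```

The orange-capped nut is finger-tight, its wrench has been turned about 59° clockwise, and the job is handed in (no verdict is reported).

**Finger-tightening:** I turned the collar clockwise with a 15 N grip. At about 1.05 rad the torque jumped from 0.08 to 0.42 N·m, which marks the stop. Afterwards the red stripe was at about 205° and the bar still at 203.2°, so the wrench had not moved.

**Wrench turn:** I gripped the black sleeve, swung it round and let go with a straight lift.

**Last checks, at about 14 s:**
- **Wrench:** the bar is at 144.2°, which is 59.0° or 1.03 rad of turn, inside the 0.83 to 1.27 rad window.
- **Nut:** the stripe is within about 3° of the handle.
- **Blue fitting:** its wrench looks unmoved in the picture. I did not measure it: the one try failed because the arm hid its cap.
- **Gripper:** it is clear of everything, with wrist force near zero.

**Mismatch found:** both cameras showed the real fingertips about 28 mm higher than the reported tool position. Because of that, my first close landed on the orange cap (18.5 mm opening). I released it without turning anything and corrected for the offset from then on.

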